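Check a component case in down the guided lane

TASK

Using only the fingers to push, bring the frosted component case into line with the check-in dock and slide it, steadily and without haste, down the lane between the two guide rails until its leading end rests flat against the stop at the end. Neither the case nor the robot may touch either rail, since the rails carry the sensors; do not grip, tip or lift the case. Leave the other things on the table where they are, and finish with the robot clear of the case.

Things in the scene. Friction and masses are not known exactly. Their poses are not given: they have to be found in the camera images.
- dock: check-in dock, fixed on the table: two low aluminium guide rails, a cross bar (stop) and a grey reader box 50 mm high behind it. Origin on the table at the middle of the lane's open mouth. The lane runs 180 mm along the dock's -y (within 0.15 rad of the robot's right) to the stop; dock x (away from the robot) is across it. Lane 120 mm wide, floor = bare table. Nothing of the dock on the mouth's +y side
- rail_near: guide rail on the robot's side of the lane, 12 mm thick, 20 mm high, 180 mm long; inner face at dock x = -60 mm. Feet and a sensor block stick out of its outer side by up to 20 mm, no higher than the rail. Its origin and axes are the dock's
- rail_far: the guide rail on the far side of the lane, the mirror image of the near one; inner face at dock x = +60 mm. Its origin and axes are the dock's
- stop: the aluminium cross bar that ends the lane, 150 mm wide, 30 mm high, 16 mm thick, fixed and rigid; its face is at dock y = -180 mm. Its origin and axes are the dock's
- lane_end (a point): the middle of the foot of the stop's face, on the table top, where the lane ends
- case: shut frosted-plastic component case, an upright-sided block 96 mm wide (its x), 120 mm long (its y), 46 mm high, 0.2 to 0.4 kg, loose on the table. Origin at the centre of its underside. Starts 90 to 130 mm before the mouth, up to 35 mm off the lane's middle line, skewed up to 0.2 rad. It stops when not pushed and squares itself to two fingertips pushed evenly against a side
- breadboard: bystander: white plug-in circuit board, 55 x 165 mm, 10 mm thick, lying on the table; origin at the centre of its underside, long along its y
- terminal_block: bystander: grey-green terminal block, 30 x 60 mm, 28 mm high, lying on the table; origin at the centre of its underside, long along its y
- multimeter: bystander: black hand multimeter, 75 x 140 mm, 40 mm high with its dial, lying on its back; origin at the centre of its underside, long along its y
Mind the look-alikes: they are no part of the job. Of the things like the case, leave any that is blue, brown or yellow; of the rest the larger one is meant.

How it is judged:
On the way:
1. the case is on its way down the lane, its middle past the mouth (y of case in the frame of dock between -0.11 and 0 m), for 0.05 s.
At the end, for the whole second after the job is handed in: The case lies flat and at rest in the lane between the rails, its leading end within 5 mm of the stop, within 14 mm of the lane's middle line and square to the lane within 0.06 rad; the bystanders are within 12 mm of where they were (y of case in the frame of dock below -0.115 m and x of case in the frame of dock between -0.014 and 0.014 m and angle between the y axis of case and the y axis of dock, either way round below 0.06 rad and height (world z) of case below 0.004 m and angle between case's own z axis and vertical below 0.05 rad and linear speed of case below 0.01 m/s and distance of each of breadboard, terminal_block, multimeter from where it was at the start of the episode below 0.012 m); the robot touches nothing.
It fails at once if the case touches a guide rail (contact force between case and rail_near above 0.2 N or contact force between case and rail_far above 0.2 N).
It fails at once if the robot touches a guide rail (contact force between any of the fingers, the arm and rail_near above 0.5 N or contact force between any of the fingers, the arm and rail_far above 0.5 N).
It fails at once if the case is lifted or tipped (height (world z) of case above 0.008 m or angle between case's own z axis and vertical above 0.12 rad).
It fails at once if the case is flung or shoved fast (over 0.35 m/s) (linear speed of case above 0.35 m/s).
It fails at once if a bystander is pushed aside by more than 12 mm (distance of any of breadboard, terminal_block, multimeter from where it was at the start of the episode above 0.012 m).
It also fails if it takes over 58 s, if anything falls off the work surface, if the arm or the gripper's body presses on something with over 40 N, if the wrist force passes 120 N, or if a joint passes its speed limit or range.

ROBOT

A 7-joint arm with a two-finger parallel gripper is mounted at the origin on the work surface. World frame = base frame: x ahead of the robot, y to its left, z up, the work surface at z = 0. Lengths are in m, angles in rad, forces in N, time in s.
With the tool pointing down it reaches from about 0.425 to 0.925 m from the base axis. Payload 6.8 kg.
Tool frame: the origin (TCP) lies between the finger pads; the fingertips stand 14 mm ahead of it and the grasp point (between the pads) lies 5 mm behind it; z points along the fingers, y is the line along which they close (so a half turn about z gives the same grasp; the last joint's range is limited). The gripper opens to 85 mm and grips with 20 to 120 N. Pads are 22 mm wide; open, the fingers measure 114 mm over their backs; the gripper's body (76 mm by 85 mm) begins 54 mm behind the grasp point. The pads swing forward as they close: fully open they stand 13 mm farther back than shut.
Start: joints at [1.003, 0.477, 0.022, 1.555, -0.011, 1.109, -0.083], TCP at [0.3, -0.605, 0.245] pointing down, gripper open.
Joint ranges: [-2.96, 2.96], [-0.34, 2.1], [-1.41, 1.46], [0.24, 2.44], [-1.37, 4.51], [0.17, 1.92], [-2.96, 2.96]. Speed limits (rad/s): [2.39, 2.39, 3.14, 3.14, 3.14, 3.14, 3.14].

INTERFACE

Orientations are given as a rotation vector (axis times angle).
In Python, from bench import r, imaging gives the robot as it stands.
- The arm moves only by the tool apply_moves, never from a script. Its argument "moves" is a list of rows, each a list of 2 entries, a list of its own where there are three numbers: the shift along the tool's x, y, z in cm, then the turn about the tool's z in rad. In form: [[[tx, ty, tz], roll], ...]. A call has 1 to 10 rows; each row is the pose to reach, as a shift and turn from the pose commanded when the call began, along the tool's axes at that moment; what a row does not reach only later rows make up. A row lasts 1/12 s, in which the tool goes at most 41.7 mm and 7.16 degrees, less where a joint would pass 70% of its speed; a pose out of reach is approached as far as the arm can. A call with a gripper value outside its range is refused whole. "claw" is the opening, from 0 (shut) to 1 (fully open), set as the call begins (left out, the last holds). The fingers move at their own pace and stop on an object; "grip_force" is the grip in N (left out, the last holds). Time passes only in rows, so rows that repeat a pose let the fingers close. It gives the time, the measured TCP pose, the force and the opening at its end, in the units of the state.
- r.get_obs(): the state, without advancing time (a new reading comes with each control period).
- imaging.grab_frame(name): name is "scene" or "side" or "wrist"; returns a dict with "frame" (480x640x3 uint8, blue, green, red), "intrinsics" (3x3 intrinsics, pixels), "T" (4x4, takes a point from camera to world coordinates). Camera axes: x right, y up, looking along -z (the intrinsics and any distortion apply to the point x, -y, -z); pixel columns grow to the right and rows downward; lengths in m; the calibration is good to about 2 mm. A picture is of the moment at which its call begins. There is no depth.
- r.hand_in(): hands the job in, once; it reports no verdict.
The state is a dict: "clock": time; "joints": joint angles; "qvel": joint speeds; "tau": joint torques, N m; "tcp_pos": TCP position; "orientation": TCP orientation; "contact_force": force on the tool from outside, world axes, zero at the start; "moment": the same for the moment, N m; "grip_width": finger opening in m.
Only numpy, scipy, OpenCV 4.12 (cv2) and the standard library are available. Lean on these libraries where they do the work, as an engineer would, in place of code of your own. Each camera call takes 0.05 s, during which the arm holds its last target. There are 200 camera calls.

## Working session

There is one attempt and no reset: what is moved stays moved. The work goes in short steps, Python scripts to look and compute and a tool call to move; the robot and the scene stay as the last step left them, time stands still between calls to the robot, and variables do not carry over. Pictures are saved under pics/ and viewed, on a budget of 10 in all, crops included, one or two more only if the job needs it, and the job is handed in when it is done.

Besides the shell and the picture viewer there is one more tool, called after "Emit:" by a JSON object that holds its "name" and its "arguments". apply_moves: Moves the arm, as the interface text tells. Its arguments: {"type":"object","properties":{"moves":{"type":"array","items":{"type":"array"}},"claw":{"type":"number"},"grip_force":{"type":"number"}},"required":["moves"]}

```bash
mkdir -p pics; ls
python3 - <<'E'
from bench import r, imaging
import cv2, numpy as np, pickle
print(r.get_obs())
d={}
for n in ("scene","side"):
    f=imaging.grab_frame(n); d[n]=f; cv2.imwrite(f"pics/{n}0.png",f["frame"]); print(n,f["intrinsics"].tolist(),f["T"].round(4).tolist(),[k for k in f])
pickle.dump(d,open("f0.pkl","wb"))
E
```

```text
pics
{'clock': 0.0, 'joints': array([ 1.00288732,  0.47778269,  0.02232182,  1.55646166, -0.01147905,
        1.10930366, -0.08309353]), 'qvel': array([-0.00045551, -0.00173807,  0.00122153, -0.00122269, -0.00042481,
        0.00056499, -0.00145232]), 'tau': array([ 2.31116601e-04, -5.96451795e+01,  1.60783231e+00, -2.81192654e+01,
        1.24570553e-02,  9.45960899e-03,  3.03198567e-05]), 'tcp_pos': array([ 0.29928751, -0.6043828 ,  0.24433272]), 'orientation': array([-3.05721794e+00, -7.15605142e-01,  8.74946676e-04]), 'contact_force': array([-0.1414713 ,  0.37912197,  0.10344437]), 'moment': array([-0.0020712 ,  0.02199765, -0.01472034]), 'grip_width': 0.08580213350468795}
scene [[509.09119655932136, 0.0, 316.8408332449491], [0.0, 509.09119655932136, 236.73171756241888], [0.0, 0.0, 1.0]] [[0.0525, -0.8337, 0.5498, 1.196], [0.9986, 0.0494, -0.0204, -0.0908], [-0.0102, 0.5501, 0.8351, 1.0739], [0.0, 0.0, 0.0, 1.0]] ['frame', 'intrinsics', 'T']
side [[533.1751897880573, 0.0, 319.9637611534711], [0.0, 533.1751897880573, 235.8468766558075], [0.0, 0.0, 1.0]] [[-0.7984, 0.3801, -0.467, -0.0634], [-0.6021, -0.5129, 0.6119, 0.7309], [-0.0069, 0.7697, 0.6384, 0.8788], [0.0, 0.0, 0.0, 1.0]] ['frame', 'intrinsics', 'T']
```

View pics/scene0.png

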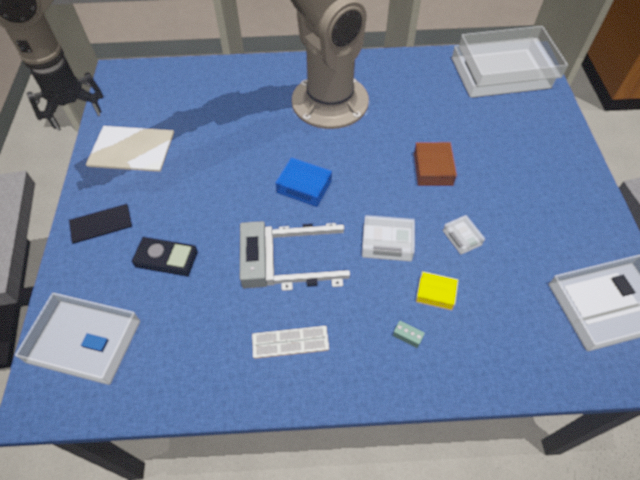

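View pics/side0.png

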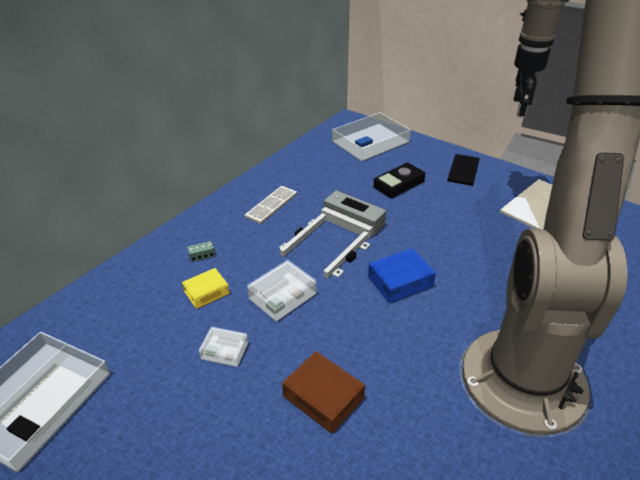

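The scene picture shows the dock at about (245-350, 225-285), with its mouth on the right. The larger frosted case is at (389,238) and the small frosted decoy at (464,234). The side picture agrees: dock around (330,230), case at (282,290). I'll zoom in to pick corners.

Run:
```python
import cv2,pickle,numpy as np
d=pickle.load(open("f0.pkl","rb"))
a=cv2.resize(d["scene"]["frame"][210:300,235:425],None,fx=4.2,fy=4.2,interpolation=cv2.INTER_CUBIC)
b=cv2.resize(d["side"]["frame"][185:325,240:395],None,fx=4,fy=4,interpolation=cv2.INTER_CUBIC)
for im,x0,y0,s in((a,235,210,4.2),(b,240,185,4)):
    for u in range(x0,x0+200,10):
        cv2.line(im,(int((u-x0+.5)*s),0),(int((u-x0+.5)*s),4 if u%50 else 14),(0,255,255),1)
        if u%20==0: cv2.putText(im,str(u),(int((u-x0+.5)*s)-10,16),0,.35,(0,255,255),1)
    for v in range(y0,y0+150,10):
        cv2.putText(im,"-"+str(v),(0,int((v-y0+.5)*s)+4),0,.35,(0,255,255),1)
cv2.imwrite("pics/a.png",a);cv2.imwrite("pics/b.png",b[:600])
```

```text
(no output)
```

View pics/a.png

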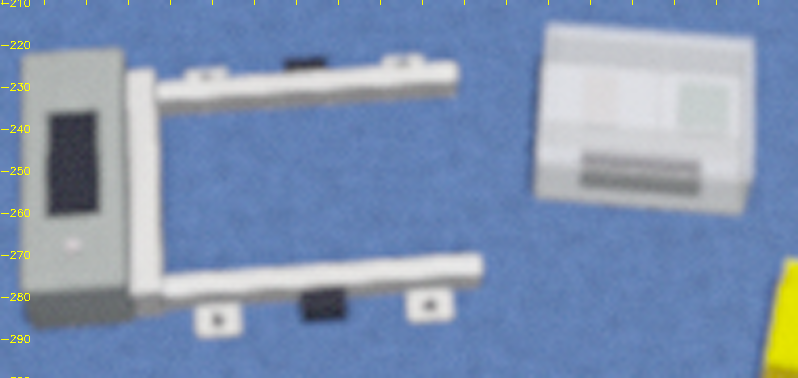

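View pics/b.png

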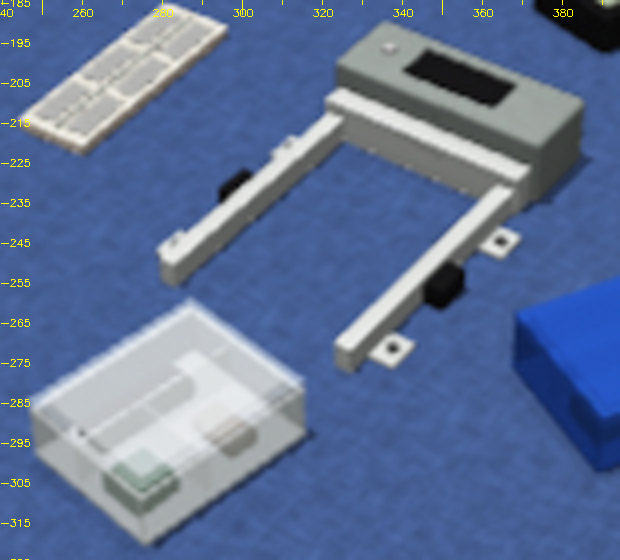

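```bash
cat > h.py <<'E'
import numpy as np, cv2
from scipy.optimize import least_squares
def proj(P,f):
    T=f["T"]; c=(np.asarray(P,float)-T[:3,3])@T[:3,:3]; c=c*[1,-1,-1]
    q=c@f["intrinsics"].T; return q[:,:2]/q[:,2:]
def place(L,p):
    c,s=np.cos(p[2]),np.sin(p[2]); L=np.asarray(L,float)
    return np.c_[p[0]+c*L[:,0]-s*L[:,1],p[1]+s*L[:,0]+c*L[:,1],L[:,2]]
def ray(px,f,z):
    K=f["intrinsics"];T=f["T"]; v=np.linalg.solve(K,[px[0],px[1],1])*[1,-1,-1]; v=T[:3,:3]@v; o=T[:3,3]
    return o+v*(z-o[2])/v[2]
def fit(obs,p0):  # obs: list of (frame, local pts, px)
    g=lambda p:np.concatenate([(proj(place(L,p),f)-px).ravel() for f,L,px in obs])
    s=least_squares(g,p0,loss="soft_l1",f_scale=1.0,x_scale=[.01,.01,.01]); return s.x,g(s.x).reshape(-1,2)
E
python3 - <<'E'
from h import *
import pickle
d=pickle.load(open("f0.pkl","rb")); S,D=d["scene"],d["side"]
a=lambda l:np.array(l)/4.2-.5+[235,210]
b=lambda l:np.array(l)/4-.5+[240,185]
sd=[[-.072,0,.02],[-.06,0,.02],[.06,0,.02],[.072,0,.02],[-.075,-.18,.03],[.075,-.18,.03],[-.075,-.196,.03],[.075,-.196,.03]]
sp=a([[457,62],[458,80],[481,254],[482,276],[153,70],[162,292],[126,70],[131,294]])
dd=[[.072,0,.02],[-.06,0,.02],[.075,-.18,.03],[-.075,-.18,.03],[.075,-.196,.03],[-.075,-.196,.03]]
dp=b([[160,248],[336,346],[326,100],[516,185],[338,88],[528,172]])
for o in ([(S,sd,sp)],[(D,dd,dp)],[(S,sd,sp),(D,dd,dp)]):
    dock,res=fit(o,[.6,0,0]); print("dock",dock.round(4)); 
print(res.round(1).tolist())
h=.048;l=.06
cs=[[-h,-l,.046],[-h,l,.046],[h,-l,0],[h,l,0]]; csp=a([[545,23],[753,40],[535,197],[743,214]])
cd=[[h,l,.046],[h,-l,.046],[-h,-l,.046],[-h,l,0],[-h,-l,0]]; cdp=b([[33,408],[190,302],[303,382],[150,545],[305,436]])
for o in ([(S,cs,csp)],[(D,cd,cdp)],[(S,cs,csp),(D,cd,cdp)]):
    case,res=fit(o,[.6,.15,0]); print("case",case.round(4))
print(res.round(1).tolist())
c,s=np.cos(dock[2]),np.sin(dock[2]); R=np.array([[c,s],[-s,c]])
print("case in dock",R@(case[:2]-dock[:2]),case[2]-dock[2])
for n,px,z in(("small",(464,234),.02),("yellow",(438,290),.03),("term",(408,334),.028),("brown",(435,163),.04),("blue",(304,182),.04)): 
    q=ray(px,S,z)[:2];print(n,q,R@(q-dock[:2]))
E
```

```text
dock [0.5415 0.0044 0.0215]
dock [0.5427 0.0072 0.0214]
dock [0.5422 0.0051 0.0217]
[[0.1, 0.5], [0.3, 0.2], [0.1, 0.4], [0.4, -0.4], [0.5, 0.2], [0.0, 0.2], [0.5, 0.6], [0.5, 0.2], [0.1, 2.4], [-0.1, -0.7], [0.4, -0.3], [1.1, -1.0], [0.9, -0.2], [1.4, -1.0]]
case [ 0.5169  0.1094 -0.1489]
case [ 0.5165  0.1129 -0.1288]
case [ 0.5173  0.1106 -0.142 ]
[[1.0, -0.1], [0.1, -1.0], [0.7, 1.0], [0.3, 0.4], [-0.7, -1.8], [0.4, -1.3], [1.1, -0.9], [0.1, 1.2], [0.8, 0.0]]
case in dock [-0.02257193  0.10603767] -0.16374980263160693
small [0.51567717 0.2996107 ] [-0.02013834  0.29502787]
yellow [0.67112025 0.20416751] [0.13319617 0.19623272]
term [0.77288348 0.11992739] [0.23310669 0.10980331]
brown [0.29779727 0.26306648] [-0.23876022  0.26322213]
blue [ 0.34199742 -0.09004997] [-0.20223615 -0.09077063]
```

```bash
cat >> h.py <<'E'
from scipy.spatial.transform import Rotation as Ro
DOCK=np.array([.5422,.0051,.0217])
def d2w(x,y,dock=DOCK): return place([[x,y,0]],dock)[0,:2]
def plan(obs,targets):  # targets: (wx,wy,z,tool x heading in world)
    R=Ro.from_rotvec(obs["orientation"]).as_matrix(); h0=np.arctan2(R[1,0],R[0,0])
    for x,y,z,h in targets:
        print(((R.T@(np.array([x,y,z])-obs["tcp_pos"]))*100).round(2), "roll",round((h0-h+np.pi)%(2*np.pi)-np.pi,3))
E
python3 - <<'E'
from h import *
from bench import r
a=d2w(-.115,.112); t=DOCK[2]
plan(r.get_obs(),[(.5,-.25,.24,t),(*a,.24,t),(*a,.035,t)]); print(a)
E
```

```text
[ 33.71 -22.86   0.48] roll 0.438
[ 43.15 -58.87   0.53] roll 0.438
[ 43.15 -58.83  21.03] roll 0.438
[0.42479687 0.11457833]
```

Emit:
{"name": "apply_moves", "arguments": {"moves": [[[33.7, -22.9, 0.5], 0.438], [[33.7, -22.9, 0.5], 0.438], [[33.7, -22.9, 0.5], 0.438], [[33.7, -22.9, 0.5], 0.438], [[33.7, -22.9, 0.5], 0.438], [[33.7, -22.9, 0.5], 0.438], [[33.7, -22.9, 0.5], 0.438], [[33.7, -22.9, 0.5], 0.438], [[33.7, -22.9, 0.5], 0.438], [[33.7, -22.9, 0.5], 0.438]], "claw": 1.0}}

```text
clock: 0.93
tcp_pos: [0.5012, -0.2464, 0.2401]
orientation: [-3.14, -0.038, -0.0]
contact_force: [0.9, 0.0, 0.4]
grip_width: 0.0851
```

Run:
```python
from h import *
from bench import r
o=r.get_obs(); print(o["clock"],o["tcp_pos"])
a=d2w(-.115,.112); t=DOCK[2]
plan(o,[(*a,.24,t),(*a,.035,t)])
```

```text
0.9333 [ 0.50118072 -0.246416    0.24010716]
[ -6.75 -36.28   0.05] roll 0.003
[ -6.76 -36.25  20.55] roll 0.003
```

Emit:
{"name": "apply_moves", "arguments": {"moves": [[[-6.7, -36.3, 0], 0], [[-6.7, -36.3, 0], 0], [[-6.7, -36.3, 0], 0], [[-6.7, -36.3, 0], 0], [[-6.7, -36.3, 0], 0], [[-6.7, -36.3, 0], 0], [[-6.7, -36.3, 0], 0], [[-6.7, -36.3, 0], 0], [[-6.7, -36.3, 0], 0], [[-6.7, -36.3, 3], 0]]}}

```text
clock: 1.77
tcp_pos: [0.4267, 0.1201, 0.2146]
orientation: [-3.135, -0.049, -0.015]
contact_force: [1.5, 0.4, 0.2]
grip_width: 0.0856
```

Emit:
{"name": "apply_moves", "arguments": {"moves": [[[0, 0, 3], 0], [[0, 0, 6], 0], [[0, 0, 9], 0], [[0, 0, 12], 0], [[0, 0, 14], 0], [[0, 0, 16], 0], [[0, 0, 17], 0], [[0, 0, 17.5], 0], [[0, 0, 17.5], 0]]}}

```text
clock: 2.52
tcp_pos: [0.4246, 0.1112, 0.0347]
orientation: [3.141, 0.034, -0.002]
contact_force: [0.2, 1.1, -0.3]
grip_width: 0.0859
```

Run:
```python
from h import *
from bench import r,imaging
o=r.get_obs(); print(o["clock"],o["tcp_pos"],o["contact_force"])
t=DOCK[2]
plan(o,[(*d2w(-.090,.112),.035,t),(*d2w(-.059,.112),.035,t)])
f=imaging.grab_frame("side");g=imaging.grab_frame("scene")
A=cv2.resize(f["frame"][230:340,230:370],(763,600),interpolation=cv2.INTER_CUBIC)
cv2.imwrite("pics/c.png",cv2.hconcat([cv2.resize(f["frame"][220:340,220:380],(400,300),interpolation=cv2.INTER_CUBIC),cv2.resize(g["frame"][170:290,300:460],(400,300),interpolation=cv2.INTER_CUBIC)]))
```

```text
2.5167 [0.42462399 0.11120388 0.03472187] [ 0.24672441  1.09329682 -0.30052182]
[ 2.52 -0.34 -0.03] roll 0.0
[ 5.62 -0.34 -0.04] roll 0.0
```

View pics/c.png

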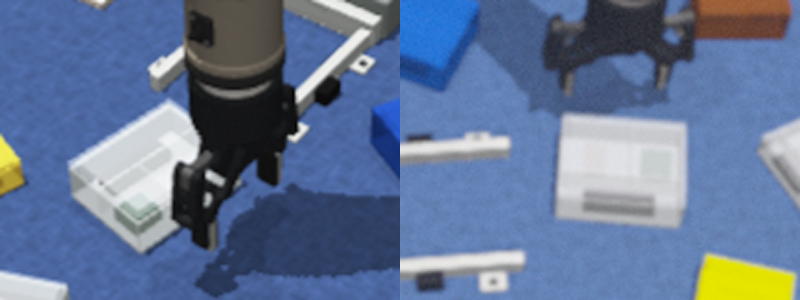

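The fingers straddle the case's near side with clearance: tips at about (205,245) and (268,175) in the left half, and the gap shows in the right half. I'll push it toward +x.

Emit:
{"name": "apply_moves", "arguments": {"moves": [[[0.8, 0, 0], 0], [[1.6, -0.1, 0], 0], [[2.2, -0.1, 0], 0], [[2.7, -0.1, 0], 0], [[3.2, -0.1, 0], 0], [[3.7, -0.1, 0], 0], [[4.2, -0.1, 0], 0], [[4.7, -0.1, 0], 0], [[5.0, -0.1, 0], 0], [[5.2, -0.1, 0], 0]]}}

```text
clock: 3.45
tcp_pos: [0.4778, 0.1136, 0.0353]
orientation: [-3.141, -0.034, -0.001]
contact_force: [-1.1, 0.4, -0.6]
grip_width: 0.0854
```

Emit:
{"name": "apply_moves", "arguments": {"moves": [[[0.2, 0, 0], 0], [[0.3, 0, 0], 0], [[0.3, 0, 0], 0]]}}

```text
clock: 3.7
tcp_pos: [0.4802, 0.1137, 0.0353]
orientation: [-3.141, -0.035, -0.0]
contact_force: [-0.9, -0.1, -1.0]
grip_width: 0.0852
```

Run:
```python
from h import *
from bench import r,imaging
import pickle
o=r.get_obs(); c=np.cos(DOCK[2]);s=np.sin(DOCK[2]); print(o["clock"],o["tcp_pos"],o["contact_force"], np.array([[c,s],[-s,c]])@(o["tcp_pos"][:2]-DOCK[:2]))
g=imaging.grab_frame("scene"); pickle.dump(g,open("f1.pkl","wb"))
im=cv2.resize(g["frame"][200:295,330:430],None,fx=6,fy=6,interpolation=cv2.INTER_CUBIC)
# overlay expected squared case
P=proj(place([[-.048,-.06,.046],[-.048,.06,.046],[.048,.06,.046],[.048,-.06,.046],[.048,.06,0],[.048,-.06,0]],[*d2w(0,.106),DOCK[2]]),g)
for p in P:
    q=((p+.5-[330,200])*6).astype(int); cv2.drawMarker(im,tuple(map(int,q)),(0,0,255),0,9,1)
print(P.round(1).tolist())
cv2.imwrite("pics/d.png",im)
```

```text
3.7 [0.48022638 0.11373091 0.03526938] [-0.85534769 -0.10481245 -1.04831563] [-0.05960192  0.10995006]
[[363.4, 225.5], [412.0, 222.3], [419.2, 255.6], [368.5, 259.1], [416.2, 265.4], [367.1, 268.8]]
```

View pics/d.png

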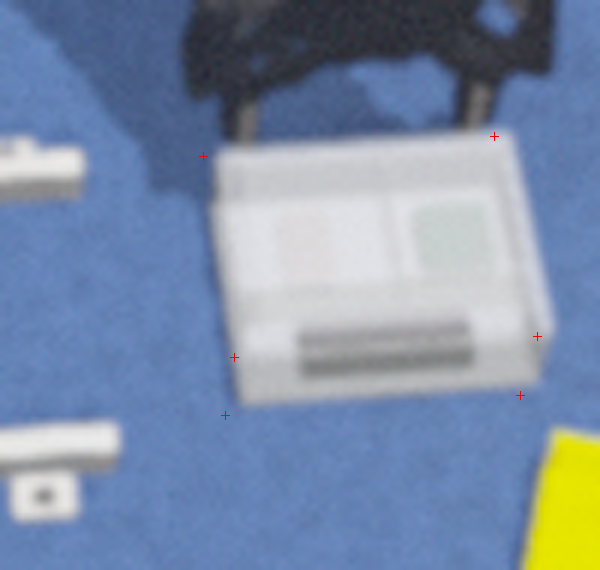

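The case is now square to the lane. Its front bottom corners are at about (242,404) and (543,384) in the crop, and its top back corners at (216,150) and (511,131). That is a few mm short in x.

Run:
```python
from h import *
import pickle
from bench import r
g=pickle.load(open("f1.pkl","rb"))
h=.048;l=.06
px=np.array([[216,150],[511,131],[243,404],[541,384]])/6-.5+[330,200]
p,res=fit([(g,[[-h,-l,.046],[-h,l,.046],[h,-l,0],[h,l,0]],px)],[.54,.11,0])
c,s=np.cos(DOCK[2]),np.sin(DOCK[2]); R=np.array([[c,s],[-s,c]])
print(R@(p[:2]-DOCK[:2]),p[2]-DOCK[2],res.round(1).tolist())
```

```text
[-0.00364412  0.11345612] 0.007262308811989089 [[0.6, -0.2], [-0.1, -0.6], [0.1, 0.6], [-0.6, 0.2]]
```

Emit:
{"name": "apply_moves", "arguments": {"moves": [[[0.2, 0, 0], 0], [[0.35, 0, 0], 0], [[0.35, 0, 0], 0], [[-0.5, 0, 0], 0], [[-2.2, 0, 0], 0], [[-2.7, 0, -2], 0], [[-2.7, 0, -5], 0], [[-2.7, 0, -8], 0], [[-2.7, 0, -9.5], 0], [[-2.7, 0, -9.5], 0]]}}

```text
clock: 4.58
tcp_pos: [0.4555, 0.1138, 0.1339]
orientation: [-3.139, -0.034, -0.013]
contact_force: [0.9, -0.2, -0.1]
grip_width: 0.0855
```

Run:
```python
from h import *
from bench import r
o=r.get_obs(); print(o["joints"].round(3),o["tcp_pos"])
t=DOCK[2]-np.pi/2
plan(o,[(*d2w(0,.208),.13,t),(*d2w(0,.208),.035,t)])
```

```text
[-0.105  0.31  -0.318  2.125  0.147  0.719 -2.068] [0.45552441 0.11383705 0.13386436]
[ 8.43 -9.74  0.47] roll 1.571
[ 8.35 -9.72  9.97] roll 1.571
```

Emit:
{"name": "apply_moves", "arguments": {"moves": [[[0.5, -2, 0], -0.12], [[1, -4, 0], -0.24], [[2, -6, 0], -0.36], [[3, -8, 0], -0.48], [[4, -9.7, 0], -0.6], [[5, -9.7, 0], -0.72], [[6, -9.7, 0], -0.84], [[7, -9.7, 0], -0.96], [[8.4, -9.7, 0], -1.08], [[8.4, -9.7, 0], -1.2]], "claw": 0.6}}

```text
clock: 5.42
tcp_pos: [0.5372, 0.2115, 0.1295]
orientation: [2.569, 1.807, 0.003]
contact_force: [-0.9, 0.1, -0.3]
grip_width: 0.0513
```

Run:
```python
from h import *
from bench import r
o=r.get_obs(); print(o["joints"].round(3),o["tcp_pos"],o["grip_width"])
t=DOCK[2]+np.pi/2
plan(o,[(*d2w(0,.208),.13,t),(*d2w(0,.208),.035,t)])
```

```text
[-0.046  0.516 -0.569  1.866  0.358  0.86  -1.137] [0.53715949 0.21147213 0.12945537] 0.05128164223259871
[ 0.17 -0.   -0.05] roll -0.367
[ 0.15 -0.02  9.45] roll -0.367
```

Emit:
{"name": "apply_moves", "arguments": {"moves": [[[0.1, 0, 0], -0.12], [[0.1, 0, 0], -0.24], [[0.1, 0, 0], -0.367], [[0.1, 0, 2], -0.367], [[0.1, 0, 4], -0.367], [[0.1, 0, 6], -0.367], [[0.1, 0, 8], -0.367], [[0.1, 0, 9], -0.367], [[0.1, 0, 9.4], -0.367], [[0.1, 0, 9.4], -0.367]]}}

```text
clock: 6.25
tcp_pos: [0.5346, 0.2126, 0.0353]
orientation: [-2.2, -2.241, 0.002]
contact_force: [0.8, 0.1, 1.2]
grip_width: 0.0515
```

Run:
```python
from h import *
from bench import r,imaging
import pickle
o=r.get_obs(); print(o["clock"],o["joints"].round(3),o["tcp_pos"],o["contact_force"])
t=DOCK[2]+np.pi/2
plan(o,[(*d2w(0,.183),.035,t),(*d2w(0,-.051),.035,t)])
g=imaging.grab_frame("scene"); pickle.dump(g,open("f2.pkl","wb"))
im=cv2.resize(g["frame"][200:295,320:450],None,fx=6,fy=6,interpolation=cv2.INTER_CUBIC)
cv2.imwrite("pics/e.png",im)
```

```text
6.25 [-0.053  0.664 -0.571  1.91   0.528  0.722 -0.917] [0.53456364 0.21259849 0.03527052] [0.75919543 0.08820528 1.21521339]
[-2.46  0.32  0.03] roll -0.003
[-25.86   0.4    0.03] roll -0.003
```

View pics/e.png

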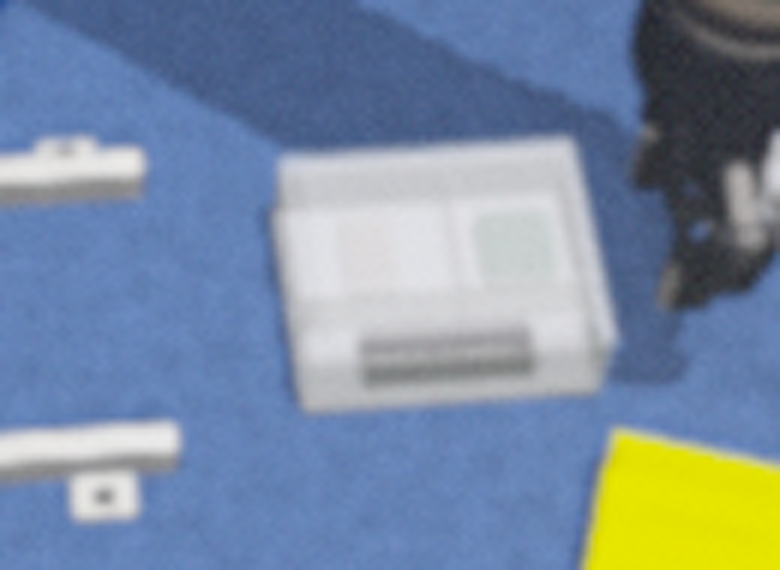

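The fingers are down behind the case at about (640,165) and (670,290), with a gap to it. The case corners are at about (279,157), (573,138), (303,410) and (604,390). I'll check its pose in the lane frame.

Run:
```python
from h import *
import pickle
g=pickle.load(open("f2.pkl","rb"))
h=.048;l=.06
px=np.array([[279,156],[573,137],[303,410],[603,390]])/6-.5+[320,200]
p,res=fit([(g,[[-h,-l,.046],[-h,l,.046],[h,-l,0],[h,l,0]],px)],[.54,.11,0])
c,s=np.cos(DOCK[2]),np.sin(DOCK[2]); R=np.array([[c,s],[-s,c]])
print(R@(p[:2]-DOCK[:2]),p[2]-DOCK[2],res.round(1).tolist())
for q in ([146,187],[180,422]): print(R@(ray(np.array(q)/6-.5+[320,200],g,.02)[:2]-DOCK[:2]))
```

```text
[-0.00072826  0.11365728] 0.004087335960240589 [[0.4, -0.3], [-0.1, -0.6], [0.3, 0.6], [-0.7, 0.3]]
[-0.05417286 -0.00069758]
[0.05862986 0.00111899]
```

Emit:
{"name": "apply_moves", "arguments": {"moves": [[[-0.7, 0.2, 0], 0], [[-1.4, 0.3, 0], 0], [[-1.8, 0.3, 0], 0], [[-2.2, 0.3, 0], 0], [[-2.7, 0.3, 0], 0], [[-3.3, 0.3, 0], 0], [[-4.0, 0.3, 0], 0], [[-4.7, 0.35, 0], 0], [[-5.4, 0.35, 0], 0], [[-6.1, 0.35, 0], 0]]}}

```text
clock: 7.13
tcp_pos: [0.5403, 0.1521, 0.0369]
orientation: [-2.201, -2.242, -0.003]
contact_force: [0.3, 5.5, 4.4]
grip_width: 0.0513
```

Emit:
{"name": "apply_moves", "arguments": {"moves": [[[-0.7, 0, 0], 0], [[-1.4, 0, 0], 0], [[-2.1, 0, 0], 0], [[-2.8, 0, 0], 0], [[-3.5, 0, 0], 0], [[-4.1, 0, 0], 0], [[-4.5, 0, 0], 0], [[-4.7, 0, 0], 0], [[-4.7, 0, 0], 0]]}}

```text
clock: 7.88
tcp_pos: [0.5409, 0.104, 0.0364]
orientation: [2.202, 2.24, 0.0]
contact_force: [1.2, 1.6, 2.0]
grip_width: 0.0517
```

Run:
```python
from h import *
from bench import r,imaging
import pickle
o=r.get_obs(); print(o["clock"],o["tcp_pos"],o["contact_force"])
t=DOCK[2]+np.pi/2
plan(o,[(*d2w(0,-.0515),.035,t)])
g=imaging.grab_frame("scene"); pickle.dump(g,open("f3.pkl","wb"))
im=cv2.resize(g["frame"][205:295,275:405],None,fx=6,fy=6,interpolation=cv2.INTER_CUBIC)
cv2.imwrite("pics/f.png",im)
```

```text
7.8833 [0.54091636 0.10401051 0.03638771] [1.15130311 1.60723825 1.99805912]
[-15.04  -0.02   0.14] roll -0.004
```

View pics/f.png

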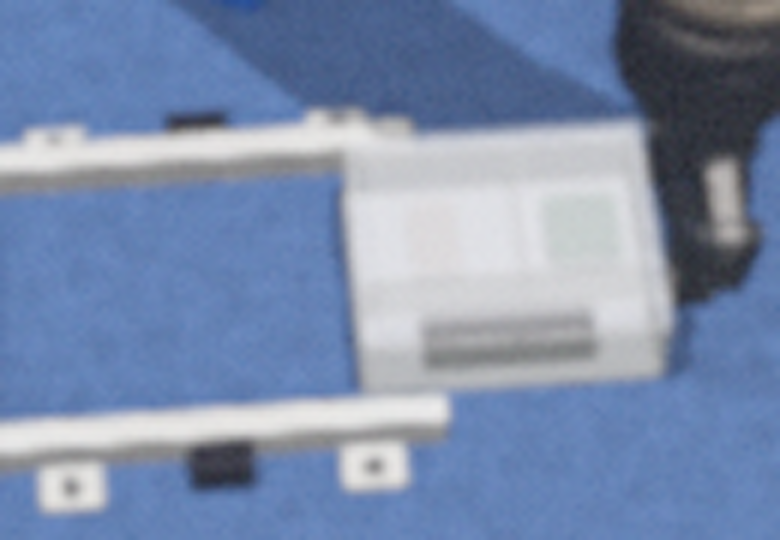

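The case is entering the lane. Its corners are at about (643,124), (346,146) and (665,377), and the far rail's inner edge is just below it. I'll check its pose before going on.

Run:
```python
from h import *
import pickle
g=pickle.load(open("f3.pkl","rb"))
h=.048;l=.06
px=np.array([[346,147],[643,124],[665,377],[360,393]])/6-.5+[275,205]
L=[[-h,-l,.046],[-h,l,.046],[h,l,0],[h,-l,0]]
c,s=np.cos(DOCK[2]),np.sin(DOCK[2]); R=np.array([[c,s],[-s,c]])
p,res=fit([(g,L,px)],[.54,.11,0])
print(R@(p[:2]-DOCK[:2]),p[2]-DOCK[2],res.round(1).tolist())
# refit dock in the same image (local check): far rail mouth top corners
for q in ([450,396],[448,430]): print(R@(ray(np.array(q)/6-.5+[275,205],g,.02)[:2]-DOCK[:2]))
```

```text
[0.00038426 0.0292984 ] -0.011859543616387427 [[0.3, -1.5], [-0.4, -0.5], [-0.7, 0.7], [0.8, 0.9]]
[0.06043663 0.00092034]
[ 0.07561181 -0.0015376 ]
```

Emit:
{"name": "apply_moves", "arguments": {"moves": [[[-0.6, 0, 0], 0], [[-1.3, 0, 0], 0], [[-2.0, 0, 0], 0], [[-2.7, 0, 0], 0], [[-3.4, 0, 0], 0], [[-4.1, 0, 0], 0], [[-4.8, 0, 0], 0], [[-5.5, 0, 0], 0], [[-6.2, 0, 0], 0], [[-6.8, 0, 0], 0]]}}

```text
clock: 8.77
tcp_pos: [0.5418, 0.0357, 0.0362]
orientation: [2.202, 2.241, -0.001]
contact_force: [-0.5, 3.4, 1.4]
grip_width: 0.0513
```

Emit:
{"name": "apply_moves", "arguments": {"moves": [[[-0.6, 0, 0], 0], [[-1.3, 0, 0], 0], [[-2.0, 0, 0], 0], [[-2.7, 0, 0], 0], [[-3.4, 0, 0], 0], [[-4.1, 0, 0], 0], [[-4.7, 0, 0], 0], [[-5.2, 0, 0], 0], [[-5.5, 0, 0], 0], [[-5.5, 0, 0], 0]]}}

```text
clock: 9.6
tcp_pos: [0.5427, -0.0196, 0.0362]
orientation: [2.202, 2.24, -0.002]
contact_force: [0.2, 0.3, -0.2]
grip_width: 0.0512
```

Run:
```python
from h import *
from bench import r,imaging
import pickle
o=r.get_obs(); print(o["clock"],o["tcp_pos"],o["contact_force"])
plan(o,[(*d2w(0,-.0515),.035,DOCK[2]+np.pi/2)])
g=imaging.grab_frame("scene"); pickle.dump(g,open("f4.pkl","wb"))
im=cv2.resize(g["frame"][210:300,235:365],None,fx=6,fy=6,interpolation=cv2.INTER_CUBIC)
cv2.imwrite("pics/g.png",im)
```

```text
9.6 [ 0.54271883 -0.01963306  0.03618059] [ 0.19451618  0.25079108 -0.18271733]
[-2.68  0.02  0.12] roll -0.005
```

View pics/g.png

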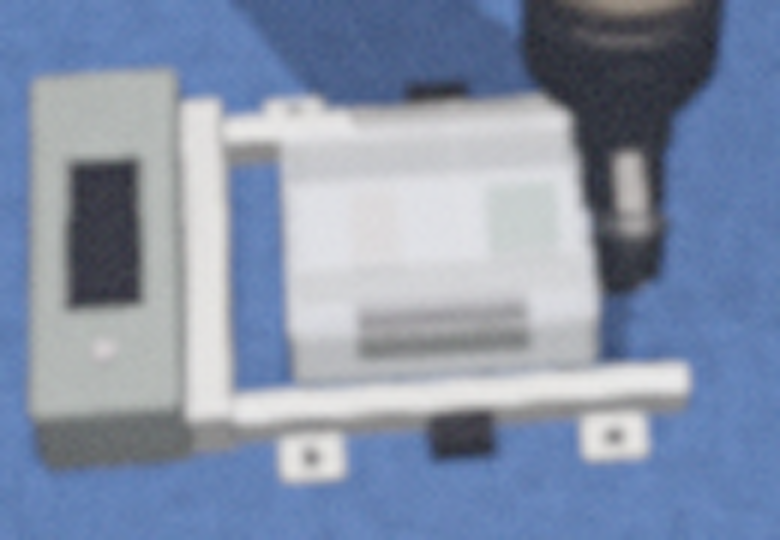

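The case is centred and square, with its leading end at about (290,370). That leaves roughly 27 mm to the stop, whose face is near x = 232. I'll finish slowly, watching the force.

Emit:
{"name": "apply_moves", "arguments": {"moves": [[[-0.3, 0, 0], 0], [[-0.7, 0, 0], 0], [[-1.1, 0, 0], 0], [[-1.5, 0, 0], 0], [[-1.8, 0, 0], 0], [[-2.0, 0, 0], 0], [[-2.2, 0, 0], 0], [[-2.4, 0, 0], 0], [[-2.4, 0, 0], 0]]}}

```text
clock: 10.4
tcp_pos: [0.5433, -0.0429, 0.0363]
orientation: [2.202, 2.241, -0.001]
contact_force: [-0.0, 0.2, -0.0]
grip_width: 0.0515
```

Emit:
{"name": "apply_moves", "arguments": {"moves": [[[-0.1, 0, 0], 0], [[-0.2, 0, 0], 0], [[-0.2, 0, 0], 0]]}}

```text
clock: 10.65
tcp_pos: [0.5434, -0.0443, 0.0363]
orientation: [2.201, 2.241, 0.0]
contact_force: [-0.7, 0.7, -0.8]
grip_width: 0.0511
```

Emit:
{"name": "apply_moves", "arguments": {"moves": [[[-0.1, 0, 0], 0], [[-0.2, 0, 0], 0], [[-0.2, 0, 0], 0]]}}

```text
clock: 10.9
tcp_pos: [0.5433, -0.0452, 0.0363]
orientation: [-2.2, -2.242, -0.001]
contact_force: [-0.5, 4.3, -0.7]
grip_width: 0.0511
```

Emit:
{"name": "apply_moves", "arguments": {"moves": [[[-0.1, 0, 0], 0], [[-0.2, 0, 0], 0], [[-0.2, 0, 0], 0], [[-0.2, 0, 0], 0]]}}

```text
clock: 11.23
tcp_pos: [0.5431, -0.0454, 0.0364]
orientation: [-2.197, -2.243, -0.003]
contact_force: [-1.4, 8.6, 0.3]
grip_width: 0.0512
```

Emit:
{"name": "apply_moves", "arguments": {"moves": [[[-0.1, 0, 0], 0], [[-0.2, 0, 0], 0], [[-0.2, 0, 0], 0], [[-0.2, 0, 0], 0]]}}

```text
clock: 11.57
tcp_pos: [0.543, -0.0455, 0.0364]
orientation: [-2.194, -2.243, -0.006]
contact_force: [-2.4, 13.2, 1.3]
grip_width: 0.0517
```

The tool has stalled and the force is rising, so the case is seated. I'll back off along the lane, then lift.

Emit:
{"name": "apply_moves", "arguments": {"moves": [[[0.3, 0, 0], 0], [[0.6, 0, 0], 0], [[1.0, 0, 0], 0], [[2.0, 0, 0], 0], [[3.5, 0, 0], 0], [[5.0, 0, -1], 0], [[6.0, 0, -4], 0], [[8, 0, -8], 0], [[11, 0, -12], 0], [[14, 0, -15], 0]]}}

```text
clock: 12.4
tcp_pos: [0.5411, 0.0824, 0.1804]
orientation: [2.202, 2.239, 0.001]
contact_force: [1.6, 0.7, -1.0]
grip_width: 0.0512
```

Run:
```python
from h import *
from bench import r,imaging
import pickle
o=r.get_obs(); print(o["clock"],o["tcp_pos"],o["contact_force"])
g=imaging.grab_frame("scene"); f=imaging.grab_frame("side"); pickle.dump((g,f),open("f5.pkl","wb"))
d=pickle.load(open("f0.pkl","rb"))
# bystanders: image change round them
for n,(u,v) in dict(breadboard=(290,342),terminal=(408,334),multimeter=(165,257)).items():
    a,b=[cv2.cvtColor(x["frame"][v-25:v+25,u-42:u+42],cv2.COLOR_BGR2GRAY).astype(np.float32) for x in(d["scene"],g)]
    print(n,cv2.phaseCorrelate(a,b))
im=cv2.hconcat([cv2.resize(g["frame"][210:300,235:325],(400,400),interpolation=cv2.INTER_CUBIC),cv2.resize(f["frame"][185:285,275:375],(400,400),interpolation=cv2.INTER_CUBIC)])
cv2.imwrite("pics/i.png",im)
```

```text
12.4 [0.54114241 0.08239255 0.1803583 ] [ 1.55513458  0.7278685  -1.03157424]
breadboard ((-0.039115431966557423, -0.014647533809956315), 1.001110255771213)
terminal ((0.01853046874540354, 0.017677515638151675), 1.0233437054951986)
multimeter ((-0.05765513788795573, -0.028138127435454408), 1.0480207612779406)
```

View pics/i.png

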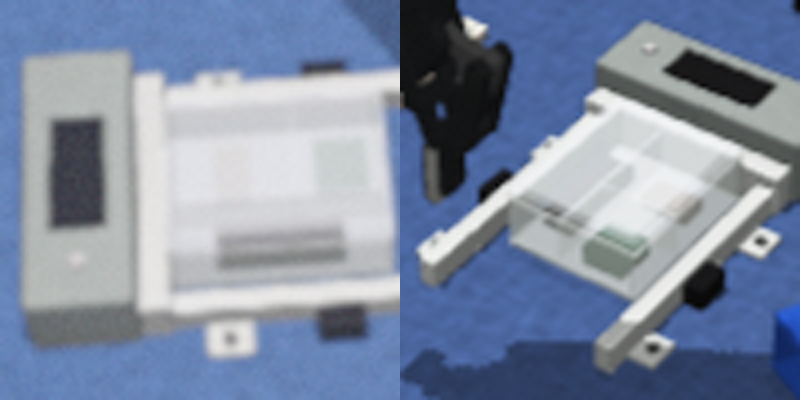

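Both views show the case flush against the stop: in the left half its leading edge at x≈168 meets the stop face. There are gaps to both rails, and the robot is clear. Handing in.

```bash
python3 -c "
from bench import r
print(r.hand_in()); o=r.get_obs(); print(o['clock'],o['tcp_pos'])"
```

```text
the job is handed in; nothing more can be done
None
the job is handed in; nothing more can be done
```

The case is seated against the stop, and I handed the job in at about 12.5 s of the 58 s. The hand-in gave no verdict.

**What I did:** I pushed the case's near side with the two open fingers to square and centre it. I then pushed its rear face with the fingers part-closed, at about 0.08 m/s or less, down the lane to the stop. Afterwards I backed off along the lane and lifted clear.

**Final checks:**
- **Seating:** the tool stalled against the stop with the force rising to about 13 N. The tool position there puts the case at dock y ≈ -0.12 m. The last two camera views show it flush.
- **Centring:** the last fitted pose was at the mouth, with the case within about 1 mm of the middle line and 0.012 rad of square. I did not refit it at the stop. The final views show gaps to both rails.
- **Bystanders:** the breadboard, terminal block and multimeter shifted less than 0.1 pixel in the image.

**What disagreed:** the scene and side views put the dock 1 to 3 mm apart. The first side push stopped about 3.5 mm short of the middle line, and I corrected that before the lane push. I viewed 9 pictures.

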